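# Walk a plaster mould round to the fence

## Robot

A 6-joint arm with a two-finger parallel gripper is mounted at the origin on the work surface. World frame = base frame: x ahead of the robot, y to its left, z up, the work surface at z = 0. Lengths are in m, angles in rad, forces in N, time in s.
With the tool pointing down it reaches from about 0.375 to 0.975 m from the base axis. Payload 3.8 kg.
Tool frame: the origin (TCP) lies where the fingers leave the gripper's body, on its centre line; the fingertips stand 73 mm ahead of it and the grasp point (between the pads) lies 54 mm ahead of it (nose_length is the distance from the TCP to the fingertips, in m); z points along the fingers, y is the line along which they close (so a half turn about z gives the same grasp; the last joint's range is limited). The gripper opens to 85 mm and grips with 20 to 120 N. Pads are 22 mm wide; open, the fingers measure 114 mm over their backs; the gripper's body (76 mm by 85 mm) begins 54 mm behind the grasp point. The pads swing forward as they close: fully open they stand 13 mm farther back than shut.
Start: joints at [1.272, 0.264, 1.604, -0, 1.274, -0.037], TCP at [0.175, 0.652, 0.304] pointing down, gripper open.
Joint ranges: [-2.63, 2.63], [-0.94, 2.18], [0.31, 2.57], [-1.31, 4.45], [0, 2.66], [-2.55, 2.55]. Speed limits (rad/s): [2.57, 2.57, 3.14, 3.14, 3.14, 3.14].

## Interface

Orientations are given as a rotation vector (axis times angle).
In Python, from workcell import read_state, read_camera, calibration, finish_job, look_for, cut_out, tip_of, nose_length gives the robot as it stands.
- The arm moves only by the tool step_arm, never from a script. Its argument "targets" is a list of rows, each a list of 3 entries, a list of its own where there are three numbers: the turn, a rotation vector about the tool's x, y, z in rad, then the shift along the tool's x, y, z in mm, then the finger opening in mm, from 0 to 85.4. In form: [[[ax, ay, az], [x, y, z], grip], ...]. A call has 1 to 5 rows; each row shifts and turns the commanded pose from where the row before left it, along the tool's axes as they then stand; what a row does not reach is not made up. A row lasts 1/12 s, in which the tool goes at most 41.7 mm and 7.16 degrees, less where a joint would pass 70% of its speed; a pose out of reach is approached as far as the arm can. A call with a gripper value outside its range is refused whole. The fingers move at their own pace and stop on an object; "grip_force" is the grip in N (left out, the last holds). Time passes only in rows, so rows that do not move let the fingers close. It gives the time, the measured TCP pose, the force, the opening and the grip force at its end, in the units of the state.
- read_state(): the state, without advancing time (a new reading comes with each control period).
- read_camera(name): name is "scene" or "top"; returns the picture (480x640x3 uint8, red, green, blue); there is no depth.
- calibration(name): a dict with "camera_matrix" (3x3 intrinsics, pixels), "R" (3x3) and "t" (3): a world point X has camera coordinates R X + t. Camera axes: x right, y down, z forward; pixel columns grow to the right and rows downward; lengths in m; the calibration is good to about 2 mm. A picture is of the moment at which its call begins. calibration takes no time and is no camera call.
- finish_job(): hands the job in; it is judged then, once.
Trained networks look in the newest picture that a camera, given by its name, has taken for a name from the list of things; names that differ only in an ending like _2 or _b are one class to them, and where a whole thing is asked for, a point or a joint stands for the part that bears it (a point fixed in the world has none). Each returns a list of dicts, best first, with "score" (0 to 1); they miss things now and then, are a little off and sometimes report something else, mostly with a low value. They report only what shows in the picture. A call takes as long as a camera call. They do not tell look-alikes from the thing itself.
- look_for(camera, query): "extent" ([left, top, right, bottom] in pixels, round what is visible of it).
- cut_out(camera, query): "region" (480x640 bool, what is visible of it) and "extent" ([left, top, right, bottom] in pixels, round what is visible of it).
- tip_of(camera, query): "at" ([row, column] in pixels: a listed point, or the origin of a listed thing).
The state is a dict: "time": time; "q": joint angles; "joint_vel": joint speeds; "joint_torque": joint torques, N m; "tool_pos": TCP position; "tcp_rot": TCP orientation; "wrist_force": force on the tool from outside, world axes, zero at the start; "torque": the same for the moment, N m; "width": opening from 0.0 (shut) to 1.0 (fully open); "grip_force": force on a finger pad.
Only numpy, scipy, OpenCV 4.12 (cv2) and the standard library are available. Lean on these libraries where they do the work, as an engineer would, in place of code of your own. Each camera call takes 0.05 s, during which the arm holds its last target. There are 200 camera calls.

## Task

The heavy plaster mould stands end-on to the dark wooden fence on the bench. Pushing it with the fingertips, now at one corner and now at another, walk it round on the table until one of its long sides (either one) squarely faces the fence with at least a finger's width still between them, and only then push it up so that this long side lies flat against the fence along its whole length, within the fence's ends. Do not lift or tip the mould, leave the other things on the table where they are, and finish with the hand clear.

Things in the scene. Friction and masses are not known exactly. Their poses are not given: they have to be found in the camera images.
- mould: heavy off-white plaster block, 100 mm along its x, 150 mm along its y; straight sides 56 mm high, shallow dome on top (92 mm across), 71 mm in all. Origin: centre of its underside, on the table; z up. Its long sides, at x = +50 and -50 mm, are alike. Loose, 0.7 to 1 kg, slides at 3 to 6 N, sticks if the pushing finger bears down. Starts clear of the fence, a short end roughly towards it
- fence: straight dark wooden batten fixed to the table beyond the mould: 340 mm long along its y, 24 mm thick, 32 mm high. Origin: bottom edge of its working face (towards the robot), midway along; its x axis points into the wood, away from the robot, so the working side is at negative x
- stamp: turned wooden clay stamp, 44 mm across, 56 mm high, loose bystander behind the fence. Origin: centre of its underside
- pinch_pot: small terracotta bowl, 64 mm across, 36 mm high, loose bystander behind the fence. Origin: centre of its underside
- glaze_jar: white jar with black lid, 48 mm across, 62 mm high, loose bystander near the left end of the fence. Origin: centre of its underside
- gnome: terracotta gnome figure with pointed hat, 60 mm across, 85 mm high, loose bystander on the right. Origin: centre of its underside
- tumbler: green glass tumbler, 72 mm across, 85 mm high, loose bystander on the left. Origin: centre of its underside
- brush_pot: terracotta pot of brushes, 96 mm across, pot 90 mm and brushes about 200 mm high, loose bystander far right. Origin: centre of its underside
There are look-alikes about, which are no part of the job. What is shaped like the mould but pink or yellow is not meant.

How it is judged:
On the way, in this order (a step that is already met when the one before it is completed fails the run):
1. a long side of the mould faces the fence (within about 11 degrees) while the mould is still clear of it (its centre at least 65 mm from the fence's face) (angle between the x axis of mould and the x axis of fence, either way round below 0.2 rad and x of mould in the frame of fence below -0.065 m), for 0.1 s.
2. the long side lies flat against the fence (angle between the x axis of mould and the x axis of fence, either way round below 0.05 rad and x of mould in the frame of fence above -0.055 m), for 0.1 s.
At the end, for the whole second after the job is handed in: The mould rests upright on the table with a long side flat against the fence's working face: square to it within 0.05 rad, the mould's centre 45 to 55 mm from the face (50 mm is flush), no more than 100 mm from the fence's middle along it, and at rest (all of step 2 and x of mould in the frame of fence below -0.045 m and y of mould in the frame of fence between -0.1 and 0.1 m and height (world z) of mould below 0.005 m and angle between mould's own z axis and vertical below 0.04 rad and linear speed of mould below 0.01 m/s); the robot touches nothing.
It fails at once if the mould is lifted or tipped (12 mm or 0.12 rad) (height (world z) of mould above 0.012 m or angle between mould's own z axis and vertical above 0.12 rad).
It fails at once if another thing on the table is moved by more than 20 mm (distance of any of stamp, pinch_pot, glaze_jar, gnome, tumbler, brush_pot from where it was at the start of the episode above 0.02 m).
It also fails if it takes over 72 s, if anything falls off the work surface, if the arm or the gripper's body presses on something with over 40 N, if the wrist force passes 120 N, or if a joint passes its speed limit or range.

## Working session

There is one attempt and no reset: what is moved stays moved. The work goes in short steps, Python scripts to look and compute and a tool call to move; the robot and the scene stay as the last step left them, time stands still between calls to the robot, and variables do not carry over. Pictures are saved under pics/ and viewed, at most 10 in all, crops included, and the job is handed in when it is done.

Besides the shell and the picture viewer there is one more tool, called after "Request:" as a command line: name --argument value ..., lists and objects as JSON in quotes. step_arm: Moves the arm, as the interface text tells. Its arguments: {"type":"object","properties":{"targets":{"type":"array","items":{"type":"array"}},"grip_force":{"type":"number"}},"required":["targets"]}

```bash
mkdir -p pics; ls
python3 - <<'E'
from workcell import *
import cv2,numpy as np
for c in("top","scene"):
    im=read_camera(c); cv2.imwrite(f"pics/{c}0.png",im[:,:,::-1])
    k=calibration(c); print(c,np.round(k["camera_matrix"],1).tolist(),np.round(k["R"],3).tolist(),np.round(k["t"],3).tolist())
    for n in("mould","fence"): print(n,[(round(d["score"],2),np.round(d["extent"]).tolist()) for d in look_for(c,n)])
s=read_state();print(s["tool_pos"],s["tcp_rot"],s["time"],s["wrist_force"],nose_length)
E
```

```text
pics
top [[441.3, 0.0, 314.0], [0.0, 441.3, 236.4], [0.0, 0.0, 1.0]] [[0.007, -1.0, 0.017], [-0.985, -0.01, -0.171], [0.171, -0.015, -0.985]] [-0.017, 0.55, 1.02]
mould [(0.83, [287.0, 208.0, 335.0, 272.0]), (0.77, [193.0, 214.0, 254.0, 289.0]), (0.76, [200.0, 306.0, 276.0, 373.0]), (0.71, [344.0, 294.0, 416.0, 355.0])]
fence [(0.79, [257.0, 170.0, 392.0, 185.0])]
scene [[539.6, 0.0, 309.6], [0.0, 539.6, 240.6], [0.0, 0.0, 1.0]] [[-0.78, 0.626, 0.018], [0.453, 0.584, -0.674], [-0.432, -0.517, -0.739]] [0.455, -0.213, 1.461]
mould [(0.9, [284.0, 212.0, 362.0, 284.0]), (0.84, [414.0, 207.0, 486.0, 280.0]), (0.81, [355.0, 269.0, 440.0, 332.0]), (0.77, [315.0, 142.0, 373.0, 202.0])]
fence [(0.96, [205.0, 225.0, 305.0, 334.0])]
[0.17465605 0.65179848 0.30339638] [-4.10031235e-01 -3.11458295e+00  1.29320457e-03] 0.3 [ 0.28160808  0.81023393 -0.29717368] 0.0726
```

View pics/top0.png

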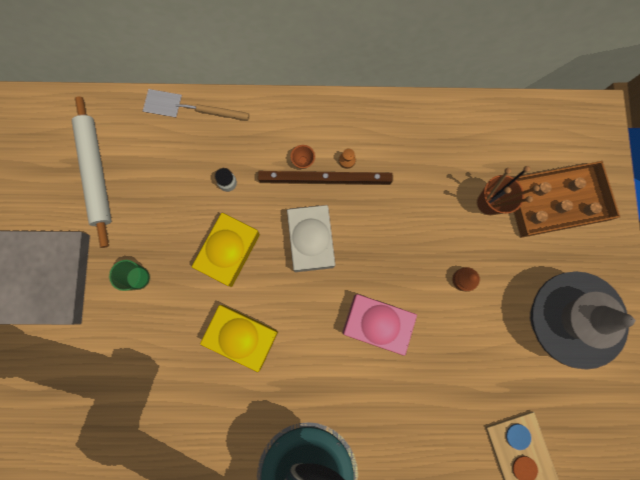

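View pics/scene0.png

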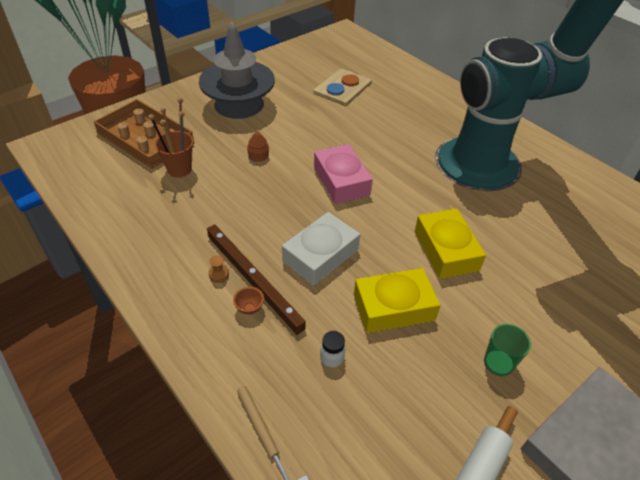

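Mould candidates in the top view: off-white (311,238), yellow (225,250), yellow (238,338), pink (380,325). The off-white one is the target. It stands end-on to the fence, which spans (258–392, 177).

```bash
cat > h.py <<'E'
from workcell import *
import cv2,numpy as np
from scipy.optimize import minimize
K={c:calibration(c) for c in("top","scene")}
def proj(c,P):
    k=K[c]; X=np.asarray(P)@np.array(k["R"]).T+np.array(k["t"]); u=X@np.array(k["camera_matrix"]).T
    return u[:,:2]/u[:,2:]
def box(lx,ly,h,x0=None):
    x0=-lx/2 if x0 is None else x0
    return np.array([[x,y,z] for x in(x0,x0+lx) for y in(-ly/2,ly/2) for z in(0,h)])
a=np.linspace(0,2*np.pi,24,endpoint=False)
MOULD=np.vstack([box(.1,.15,.056)]+[np.c_[r*np.cos(a),r*np.sin(a),0*a+z] for r,z in((.03,.064),(.012,.070))])
FENCE=box(.024,.34,.032,0.)
def place(M,p):
    c,s=np.cos(p[2]),np.sin(p[2]); return M@np.array([[c,s,0],[-s,c,0],[0,0,1]])+[p[0],p[1],0]
def fit(M,masks,p0):
    S=4
    cs={c:cv2.resize(m.astype(np.float32),None,fx=S,fy=S,interpolation=cv2.INTER_LINEAR)>.5 for c,m in masks.items()}
    def cost(p):
        t=0
        for c,m in cs.items():
            h=cv2.convexHull(((proj(c,place(M,p))+.5)*S*16).astype(np.int32))
            r=np.zeros(m.shape,np.uint8); cv2.fillConvexPoly(r,h,1,shift=4)
            r=r>0; t+=1-(r&m).sum()/max(1,(r|m).sum())
        return t/len(cs)
    best=None
    for d in((.01,0,.1),(0,.01,-.1)):
        q=p0 if best is None else best.x
        sim=np.array([q,q+np.array([.015,0,0]),q+np.array([0,.015,0]),q+np.array([0,0,.15 if d[0] else -.08])])
        best=minimize(cost,q,method="Nelder-Mead",options=dict(initial_simplex=sim,xatol=2e-4,fatol=1e-4,maxiter=150))
    return best.x,best.fun
def white(im,reg):
    h=cv2.cvtColor(im,cv2.COLOR_RGB2HSV); return np.median(h[...,1][reg])
def masks(name,cams=("top","scene")):
    out={}
    for c in cams:
        im=read_camera(c)
        for d in cut_out(c,name):
            if d["score"]<.4: continue
            if name=="mould" and white(im,d["region"])>70: continue
            out[c]=d["region"]; break
    return out
def mould(p0,cams=("top","scene")):
    m=masks("mould",cams); r={}
    for cs in ([list(m)] if len(m)<2 else [list(m),["top"],["scene"]]):
        p,f=fit(MOULD,{c:m[c] for c in cs},np.array(p0)); print(cs,np.round(p,4),round(f,3))
        r["+".join(cs)]=p
    return r
def ray(c,uv,z):
    k=K[c]; R=np.array(k["R"]);t=np.array(k["t"])
    d=R.T@np.linalg.inv(k["camera_matrix"])@[uv[0],uv[1],1]; o=-R.T@t
    return o+d*(z-o[2])/d[2]
E
python3 - <<'E'
from h import *
p0=ray("top",(311,238),.05); print(p0)
mould([p0[0],p0[1],1.6])
f0=ray("top",(325,177),.03)
m=masks("fence")
for cs in(list(m),["top"],["scene"]): print(cs,fit(FENCE,{c:m[c] for c in cs},np.array([f0[0],f0[1],0.])))
for n,uv in dict(y1=(225,250),y2=(238,338),pink=(380,325),tumbler=(128,275),gnome=(466,279),jar=(225,179)).items(): print(n,np.round(ray("top",uv,.04),3))
im=read_camera("top")[120:370,180:440]; cv2.imwrite("pics/crop.png",cv2.resize(im[:,:,::-1],None,fx=2.3,fy=2.3))
E
```

```text
[ 0.54605145 -0.00572892  0.05      ]
['top', 'scene'] [ 0.5482 -0.0034  1.6808] 0.047
['top'] [ 0.5481 -0.0032  1.6843] 0.028
['scene'] [ 0.5491 -0.0052  1.7243] 0.062
['top', 'scene'] (array([ 0.69731584, -0.04016697, -0.0009894 ]), np.float64(0.08483811860916779))
['top'] (array([ 6.96578424e-01, -3.83890098e-02,  5.36890856e-04]), np.float64(0.07740723997635357))
['scene'] (array([ 0.69842822, -0.04016438, -0.00562955]), np.float64(0.07123257296488261))
y1 [0.516 0.202 0.04 ]
y2 [0.309 0.163 0.04 ]
pink [ 0.341 -0.17   0.04 ]
tumbler [0.454 0.43  0.04 ]
gnome [ 0.451 -0.38   0.04 ]
jar [0.694 0.209 0.04 ]
```

View pics/crop.png

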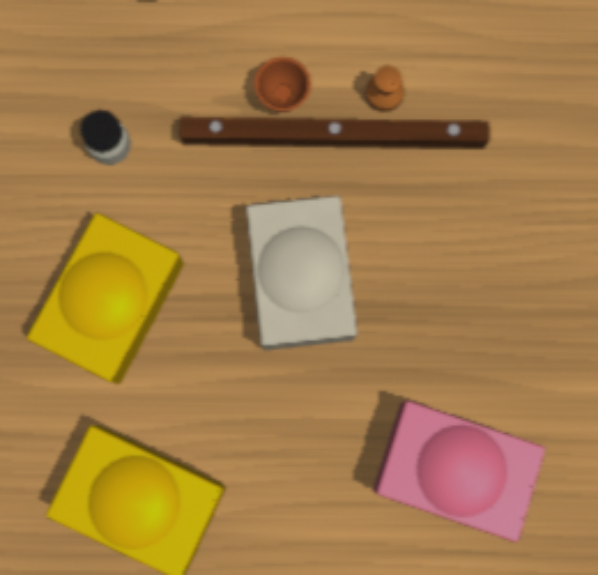

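The close crop shows the off-white block end-on to the fence, with its centre about 0.15 m short of the fence face. Yellow and pink look-alikes sit beside it. I'll rotate it counter-clockwise: first push its near end towards -y from the left, then its far end towards +y from the right.

Request:
step_arm --targets '[[[0,0,0],[-28,-28,0],0],[[0,0,0],[-28,-28,0],0],[[0,0,0],[-28,-28,0],0],[[0,0,0],[-28,-28,0],0],[[0,0,0],[-28,-28,0],0]]'

```text
time: 1.17
tool_pos: [0.2742, 0.479, 0.3039]
tcp_rot: [0.409, 3.115, 0.0]
wrist_force: [0.9, -0.0, 0.1]
width: 0.302
grip_force: 0.0
```

Request:
step_arm --targets '[[[0,0,0],[-28,-28,0],0],[[0,0,0],[-28,-28,0],0],[[0,0,0],[-28,-28,0],0],[[0,0,0],[-28,-28,0],0],[[0,0,0],[-28,-28,0],0]]'

```text
time: 1.58
tool_pos: [0.3732, 0.3074, 0.3043]
tcp_rot: [0.409, 3.114, 0.001]
wrist_force: [1.5, 0.3, -0.4]
width: 0.003
grip_force: 0.0
```

Request:
step_arm --targets '[[[0,0,0],[-28,-28,0],0],[[0,0,0],[-28,-28,0],0],[[0,0,0],[-28,-28,0],0],[[0,0,0],[-28,-28,0],0],[[0,0,0],[-28,-28,0],0]]'

```text
time: 2.0
tool_pos: [0.4723, 0.1358, 0.3044]
tcp_rot: [0.41, 3.114, 0.001]
wrist_force: [0.9, 0.3, 0.4]
width: 0.0
grip_force: 0.0
```

Request:
step_arm --targets '[[[0,0,0.12],[0,0,0],0],[[0,0,0.12],[0,0,0],0],[[0,0,0.12],[0,0,0],0],[[0,0,0.12],[0,0,0],0],[[0,0,0.12],[0,0,0],0]]'

```text
time: 2.42
tool_pos: [0.4718, 0.1372, 0.3041]
tcp_rot: [1.322, 2.85, 0.0]
wrist_force: [-0.8, 0.2, -0.0]
width: -0.0
grip_force: 0.0
```

Request:
step_arm --targets '[[[0,0,0.12],[0,0,0],0],[[0,0,0.12],[0,0,0],0],[[0,0,0.12],[0,0,0],0],[[0,0,0.12],[0,0,0],0],[[0,0,0.12],[0,0,0],0]]'

```text
time: 2.83
tool_pos: [0.4717, 0.1376, 0.3041]
tcp_rot: [2.104, 2.333, 0.001]
wrist_force: [0.5, -0.8, 0.1]
width: -0.0
grip_force: 0.0
```

```bash
cat >> h.py <<'E'
from scipy.spatial.transform import Rotation as Ro
def tool():
    s=read_state(); R=Ro.from_rotvec(s["tcp_rot"]).as_matrix()
    print("t",round(s["time"],2),"tip",np.round(np.array(s["tool_pos"])+R[:,2]*nose_length,4),"yaw",round(np.degrees(np.arctan2(R[1,0],R[0,0])),1),"q6",round(s["q"][5],2),"F",np.round(s["wrist_force"],1),"w",round(s["width"],2))
    return np.array(s["tool_pos"]),R
def to(x,y,ztip):
    p,R=tool(); d=np.array([x,y,ztip+nose_length])-p; print("tool shift mm",np.round(R.T@d*1000,1))
E
python3 - <<'E'
from h import *
print(nose_length); to(.478,.085,.02)
mould([.548,-.003,1.68])
E
```

```text
0.0726
t 2.83 tip [0.4717 0.1376 0.2315] yaw 95.9 q6 0.13 F [ 0.5 -0.8  0.1] w -0.0
tool shift mm [-53.    0.8 211.5]
['top', 'scene'] [ 0.5482 -0.0037  1.6891] 0.048
['top'] [ 0.5483 -0.0035  1.6911] 0.026
['scene'] [ 0.5484 -0.006   1.7123] 0.062
```

Request:
step_arm --targets '[[[0,0,0],[-10,0,35],0],[[0,0,0],[-10,0,35],0],[[0,0,0],[-10,0,35],0],[[0,0,0],[-10,0,35],0],[[0,0,0],[-10,0,35],0]]'

```text
time: 3.45
tool_pos: [0.4773, 0.0875, 0.1279]
tcp_rot: [2.093, 2.342, 0.002]
wrist_force: [0.3, 0.0, -0.1]
width: -0.002
grip_force: 0.0
```

Request:
step_arm --targets '[[[0,0,0],[0,0,36],0],[[0,0,0],[-10,0,0],0],[[0,0,0],[-10,0,0],0],[[0,0,0],[-8,0,0],0],[[0,0,0],[-4,0,0],0]]'

```text
time: 3.87
tool_pos: [0.4831, 0.0551, 0.0956]
tcp_rot: [2.095, 2.336, 0.005]
wrist_force: [0.2, 0.6, 0.6]
width: 0.0
grip_force: 0.0
```

Request:
step_arm --targets '[[[0,0,-0.05],[-4.8,-3,0],0],[[0,0,-0.05],[-4.8,-3,0],0],[[0,0,-0.05],[-4.8,-3,0],0],[[0,0,-0.05],[-4.8,-3,0],0],[[0,0,-0.05],[-4.8,-3,0],0]]'

```text
time: 4.28
tool_pos: [0.473, 0.0297, 0.096]
tcp_rot: [1.784, 2.581, 0.007]
wrist_force: [-0.6, 3.4, 1.1]
width: -0.002
grip_force: 1.8
```

Run:
```python
from h import *
tool()
mould([.55,-.02,1.9])
cv2.imwrite("pics/p1.png",read_camera("scene")[120:370,180:500,::-1])
```

```text
t 4.28 tip [0.4734 0.0298 0.0234] yaw 110.7 q6 -0.35 F [-0.6  3.4  1.1] w -0.0
['top', 'scene'] [ 0.5495 -0.0129  1.8907] 0.361
['top'] [ 0.5494 -0.0106  1.8677] 0.642
['scene'] [ 0.5493 -0.0131  1.8896] 0.078
```

View pics/p1.png

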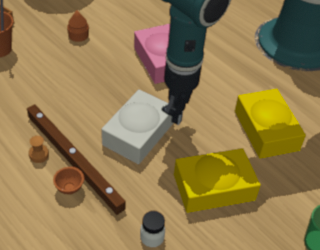

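The fingertip is at the mould's near-left corner and the mould is turning, now at about 107°. Its centre has hardly moved. I'll keep going.

Request:
step_arm --targets '[[[0,0,-0.05],[-4.8,-3,0],0],[[0,0,-0.05],[-4.8,-3,0],0],[[0,0,-0.05],[-4.8,-3,0],0],[[0,0,-0.05],[-4.8,-3,0],0],[[0,0,-0.05],[-4.8,-3,0],0]]'

```text
time: 4.95
tool_pos: [0.4682, 0.0022, 0.0936]
tcp_rot: [-1.451, -2.786, -0.002]
wrist_force: [-1.7, 4.9, 4.8]
width: 0.0
grip_force: 2.7
```

Request:
step_arm --targets '[[[0,0,-0.05],[-4.8,-3,0],0],[[0,0,-0.05],[-4.8,-3,0],0],[[0,0,-0.05],[-4.8,-3,0],0],[[0,0,-0.05],[-4.8,-3,0],0],[[0,0,-0.05],[-4.8,-3,0],0]]'

```text
time: 5.37
tool_pos: [0.4716, -0.0258, 0.0932]
tcp_rot: [-1.092, -2.943, -0.001]
wrist_force: [-3.7, 4.5, 4.2]
width: -0.003
grip_force: 2.9
```

Run:
```python
from h import *
tool()
mould([.55,-.03,2.3],["scene"])
```

```text
t 5.37 tip [ 0.4714 -0.0257  0.0206] yaw 139.3 q6 -0.97 F [-3.7  4.5  4.2] w -0.0
['scene'] [ 0.56   -0.0289  2.3289] 0.028
```

Request:
step_arm --targets '[[[0,0,-0.05],[-4.8,-3,0],0],[[0,0,-0.05],[-4.8,-3,0],0],[[0,0,-0.05],[-4.8,-3,0],0],[[0,0,0],[12,0,0],0],[[0,0,0],[20,0,-10],0]]'

```text
time: 5.88
tool_pos: [0.4514, -0.0255, 0.1023]
tcp_rot: [0.877, 3.016, -0.0]
wrist_force: [-0.5, 0.6, 1.3]
width: 0.001
grip_force: 0.0
```

Request:
step_arm --targets '[[[0,0,0],[0,0,-38],0],[[0,0,0],[0,0,-38],0],[[0,0,0],[0,0,-5],0]]'

```text
time: 6.13
tool_pos: [0.4544, -0.025, 0.1902]
tcp_rot: [0.871, 3.006, 0.003]
wrist_force: [1.7, 0.4, 0.9]
width: -0.003
grip_force: 0.0
```

Run:
```python
from h import *
m=mould([.565,-.03,2.5])["top+scene"] if 0 else mould([.565,-.03,2.5])
p=list(m.values())[0]
# second corner: far end, fence-facing side; 15 mm clear
n=np.array([np.cos(p[2]),np.sin(p[2])]);u=np.array([n[1],-n[0]])
g=p[:2]+.055*u-n*(.061+.015); print("goal",g); to(g[0],g[1],.02)
```

```text
['top', 'scene'] [ 0.5652 -0.0334  2.453 ] 0.352
['top'] [ 0.5734 -0.0313  2.5697] 0.635
['scene'] [ 0.5641 -0.0345  2.4561] 0.063
goal [ 0.65880258 -0.0391982 ]
t 6.33 tip [ 0.4504 -0.0249  0.1107] yaw 147.8 q6 -1.12 F [ 0.  -0.4  0.9] w -0.0
tool shift mm [-183.9   99.1   90.7]
```

Request:
step_arm --targets '[[[0,0,0],[-37,20,0],0],[[0,0,0],[-37,20,0],0],[[0,0,0],[-37,20,0],0],[[0,0,0],[-37,20,0],0],[[0,0,0],[-36,19,0],0]]'

```text
time: 6.75
tool_pos: [0.6583, -0.0392, 0.1804]
tcp_rot: [-0.871, -3.014, 0.001]
wrist_force: [-0.1, -0.7, -0.0]
width: 0.002
grip_force: 0.0
```

Run:
```python
from h import *
p=list(mould([.565,-.03,2.46]).values())[-1]
n=np.array([np.cos(p[2]),np.sin(p[2])]);u=np.array([n[1],-n[0]])
g=p[:2]+.055*u-n*(.061+.015); print("goal",g); to(g[0],g[1],.02)
cv2.imwrite("pics/p2.png",read_camera("scene")[120:370,180:500,::-1])
```

```text
['scene'] [ 0.5646 -0.0342  2.4592] 0.026
goal [ 0.65825434 -0.03945306]
t 6.95 tip [ 0.6567 -0.0393  0.1073] yaw 147.8 q6 -1.11 F [0.2 1.  0.6] w 0.0
tool shift mm [-1.5  0.7 87.3]
```

View pics/p2.png

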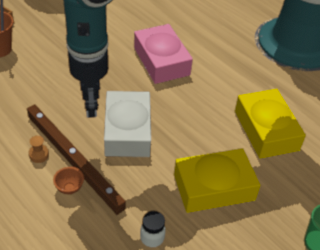

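The hand is over the gap between fence and mould, with the mould at about 140°. I'll descend there and push the second corner.

Request:
step_arm --targets '[[[0,0,0.1],[-2,0,30],0],[[0,0,0],[0,0,30],0],[[0,0,0],[0,0,25],0],[[0,0,0],[7,0,0],0],[[0,0,0],[7,0,0],0]]'

```text
time: 7.42
tool_pos: [0.6451, -0.0315, 0.0968]
tcp_rot: [-1.02, -2.965, 0.002]
wrist_force: [0.4, 0.6, 0.3]
width: -0.0
grip_force: 0.0
```

Request:
step_arm --targets '[[[0,0,-0.05],[4.8,3,0],0],[[0,0,-0.05],[4.8,3,0],0],[[0,0,-0.05],[4.8,3,0],0],[[0,0,-0.05],[4.8,3,0],0],[[0,0,-0.05],[4.8,3,0],0]]'

```text
time: 7.83
tool_pos: [0.6373, -0.006, 0.1021]
tcp_rot: [0.637, 3.07, 0.001]
wrist_force: [2.5, 0.0, -1.9]
width: 0.003
grip_force: 1.2
```

Request:
step_arm --targets '[[[0,0,-0.05],[4.8,3,0],0],[[0,0,-0.05],[4.8,3,0],0],[[0,0,-0.05],[4.8,3,0],0],[[0,0,-0.05],[4.8,3,0],0]]'

```text
time: 8.17
tool_pos: [0.6234, 0.0118, 0.1023]
tcp_rot: [0.328, 3.118, 0.001]
wrist_force: [2.2, -0.6, -1.8]
width: -0.002
grip_force: 1.3
```

Run:
```python
from h import *
tool()
mould([.555,-.03,2.9],["scene"])
```

```text
t 8.17 tip [0.6238 0.0118 0.0297] yaw 168.0 q6 -1.38 F [ 2.2 -0.6 -1.8] w -0.0
['scene'] [ 0.5342 -0.0072  2.4647] 0.398
```

Run:
```python
from h import *
a=read_camera("scene")[120:370,180:500]; b=read_camera("top")[120:370,180:500]
cv2.imwrite("pics/p3.png",np.hstack([a,b])[:,:,::-1])
for c in("scene","top"):print([(round(d["score"],2),np.round(d["extent"]).tolist()) for d in cut_out(c,"mould")])
```

```text
[(0.91, [320.0, 144.0, 372.0, 207.0]), (0.88, [304.0, 211.0, 354.0, 278.0]), (0.87, [414.0, 208.0, 486.0, 279.0]), (0.77, [352.0, 269.0, 438.0, 334.0])]
[(0.89, [201.0, 304.0, 249.0, 364.0]), (0.86, [336.0, 226.0, 354.0, 268.0]), (0.72, [193.0, 214.0, 255.0, 290.0])]
```

View pics/p3.png

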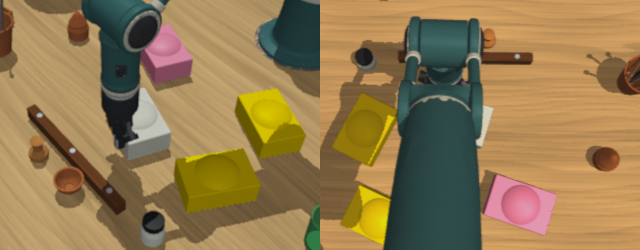

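Request:
step_arm --targets '[[[0,0,-0.04],[4.8,1.5,0],0],[[0,0,-0.04],[4.8,1.5,0],0],[[0,0,-0.04],[4.8,1,0],0],[[0,0,-0.04],[4.8,1,0],0],[[0,0,-0.04],[4.8,1,0],0]]'

```text
time: 8.88
tool_pos: [0.6012, 0.0204, 0.1001]
tcp_rot: [0.018, 3.137, 0.001]
wrist_force: [4.6, 2.1, -0.3]
width: -0.003
grip_force: 2.0
```

Request:
step_arm --targets '[[[0,0,0],[-10,0,0],0],[[0,0,0],[-10,0,-20],0],[[0,0,0],[0,0,-40],0],[[0,0,0],[0,0,-40],0],[[0,0,0],[0,0,0],0]]'

```text
time: 9.3
tool_pos: [0.6251, 0.0196, 0.2084]
tcp_rot: [0.022, 3.127, -0.0]
wrist_force: [1.8, -0.3, 1.9]
width: 0.0
grip_force: 0.0
```

Run:
```python
from h import *
mould([.545,-.02,2.95],["scene"]); to(.44,-.03,.02)
```

```text
['scene'] [ 0.532  -0.0238  3.0069] 0.212
t 9.4 tip [0.6221 0.0196 0.1295] yaw 179.2 q6 -1.57 F [ 0.3 -0.  -0.8] w 0.0
tool shift mm [181.6 -52.  108.5]
```

Request:
step_arm --targets '[[[0,0,0],[38,-9,0],85],[[0,0,0],[38,-9,0],85],[[0,0,0],[38,-9,0],85],[[0,0,0],[38,-9,0],85],[[0,0,0],[38,-9,0],85]]'

```text
time: 9.82
tool_pos: [0.4258, -0.023, 0.1966]
tcp_rot: [-0.02, -3.137, -0.0]
wrist_force: [0.1, -0.0, 0.8]
width: 0.711
grip_force: 0.0
```

Run:
```python
from h import *
mould([.54,-.025,3.0],["scene"]); to(.43,-.025,.02)
cv2.imwrite("pics/p4.png",read_camera("scene")[120:370,180:500,::-1])
```

```text
['scene'] [ 0.5319 -0.0245  2.9731] 0.055
t 9.92 tip [ 0.4197 -0.023   0.1219] yaw 179.2 q6 -1.67 F [-0.5 -0.8 -0.8] w 0.87
tool shift mm [-10.7  -1.9 101.8]
```

View pics/p4.png

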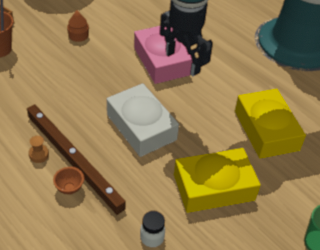

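The mould is nearly square (about 170°), with its centre about 0.165 m from the fence. I'll push with both open fingertips, which squares it, and stop well short to check.

Request:
step_arm --targets '[[[0,0,-0.014],[-2,0,37],85],[[0,0,0],[-2,0,37],85],[[0,0,0],[-2,0,36],85],[[0,0,0],[-10,0,0],85],[[0,0,0],[-10,0,0],85]]'

```text
time: 10.38
tool_pos: [0.4538, -0.0225, 0.0866]
tcp_rot: [0.003, -3.135, -0.001]
wrist_force: [0.5, -0.7, -0.1]
width: 0.995
grip_force: 0.0
```

Request:
step_arm --targets '[[[0,0,0],[-7,0,0],85],[[0,0,0],[-7,0,0],85],[[0,0,0],[-7,0,0],85],[[0,0,0],[-7,0,0],85],[[0,0,0],[-7,0,0],85]]'

```text
time: 10.8
tool_pos: [0.4902, -0.023, 0.0904]
tcp_rot: [0.004, -3.14, 0.001]
wrist_force: [-8.8, -0.4, 6.1]
width: 0.995
grip_force: 4.6
```

Request:
step_arm --targets '[[[0,0,0],[-7,0,0],85],[[0,0,0],[-7,0,0],85],[[0,0,0],[-7,0,0],85],[[0,0,0],[-7,0,0],85],[[0,0,0],[-5,0,0],85]]'

```text
time: 11.22
tool_pos: [0.5233, -0.0225, 0.0904]
tcp_rot: [0.004, -3.141, 0.0]
wrist_force: [-6.8, 0.1, 3.4]
width: 0.992
grip_force: 3.7
```

Run:
```python
from h import *
mould([.58,-.025,3.1],["scene"]); tool()
cv2.imwrite("pics/p5.png",read_camera("scene")[120:370,180:500,::-1])
```

```text
['scene'] [ 0.5839 -0.0181  3.1186] 0.056
t 11.32 tip [ 0.5246 -0.0226  0.018 ] yaw -179.9 q6 -1.66 F [-2.6  0.7  1.4] w 0.99
```

View pics/p5.png

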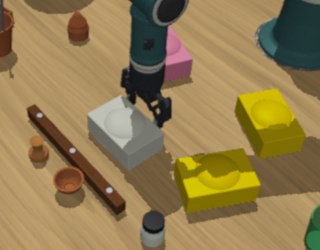

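The mould is square to the fence (about 179°), with its centre about 113 mm from the face. Now I'll push it home.

Request:
step_arm --targets '[[[0,0,0],[-6,0,0],85],[[0,0,0],[-6,0,0],85],[[0,0,0],[-6,0,0],85],[[0,0,0],[-6,0,0],85],[[0,0,0],[-6,0,0],85]]'

```text
time: 11.78
tool_pos: [0.5515, -0.0224, 0.0896]
tcp_rot: [0.004, -3.138, -0.0]
wrist_force: [-9.2, -0.2, 6.1]
width: 0.995
grip_force: 4.6
```

Request:
step_arm --targets '[[[0,0,0],[-6,0,0],85],[[0,0,0],[-6,0,0],85],[[0,0,0],[-5,0,0],85],[[0,0,0],[-3,0,0],85],[[0,0,0],[-3,0,0],85]]'

```text
time: 12.2
tool_pos: [0.5746, -0.0224, 0.0895]
tcp_rot: [0.004, -3.138, -0.0]
wrist_force: [-10.2, 0.5, 6.9]
width: 0.993
grip_force: 4.8
```

Request:
step_arm --targets '[[[0,0,0],[-2,0,0],85],[[0,0,0],[-2,0,0],85],[[0,0,0],[-2,0,0],85]]'

```text
time: 12.45
tool_pos: [0.5804, -0.0224, 0.0896]
tcp_rot: [0.004, -3.138, -0.0]
wrist_force: [-8.6, 0.9, 6.8]
width: 0.994
grip_force: 4.4
```

Run:
```python
from h import *
mould([.64,-.02,3.13],["scene"]); tool()
```

```text
['scene'] [ 0.6397 -0.0188  3.1129] 0.071
t 12.55 tip [ 0.581  -0.0224  0.017 ] yaw -179.9 q6 -1.65 F [-5.9  1.3  2.9] w 0.99
```

Request:
step_arm --targets '[[[0,0,0],[-1.5,0,0],85],[[0,0,0],[-1.5,0,0],85],[[0,0,0],[-1.5,0,0],85]]'

```text
time: 12.8
tool_pos: [0.5849, -0.0224, 0.0895]
tcp_rot: [0.004, -3.138, -0.0]
wrist_force: [-8.2, 0.9, 5.1]
width: 0.994
grip_force: 4.2
```

Request:
step_arm --targets '[[[0,0,0],[-1.5,0,0],85],[[0,0,0],[-1,0,0],85]]'

```text
time: 12.97
tool_pos: [0.5875, -0.0224, 0.0895]
tcp_rot: [0.004, -3.138, -0.0]
wrist_force: [-10.0, 1.0, 6.7]
width: 0.996
grip_force: 5.7
```

Request:
step_arm --targets '[[[0,0,0],[-1,0,0],85],[[0,0,0],[-1,0,0],85]]'

```text
time: 13.13
tool_pos: [0.5877, -0.0223, 0.0895]
tcp_rot: [0.004, -3.134, -0.0]
wrist_force: [-17.6, -0.8, 12.5]
width: 0.994
grip_force: 8.5
```

Request:
step_arm --targets '[[[0,0,0],[-1,0,0],85],[[0,0,0],[-1,0,0],85]]'

```text
time: 13.3
tool_pos: [0.588, -0.0223, 0.0894]
tcp_rot: [0.004, -3.13, -0.001]
wrist_force: [-21.1, -0.3, 14.8]
width: 0.994
grip_force: 10.9
```

Run:
```python
from h import *
mould([.645,-.02,3.13],["scene"]); tool()
```

```text
['scene'] [ 0.647  -0.0186  3.1005] 0.121
t 13.4 tip [ 0.5871 -0.0223  0.0166] yaw -179.9 q6 -1.65 F [-19.2   0.1  14.8] w 1.0
```

The mould has stopped against the fence: the force is rising with no further travel. I'll back the hand off and check.

Request:
step_arm --targets '[[[0,0,0],[5,0,0],85],[[0,0,0],[10,0,0],85],[[0,0,0],[20,0,0],85],[[0,0,0],[30,0,-10],85],[[0,0,0],[0,0,-40],85]]'

```text
time: 13.82
tool_pos: [0.5138, -0.0215, 0.1293]
tcp_rot: [0.003, -3.117, -0.003]
wrist_force: [-3.6, 0.1, -2.5]
width: 0.992
grip_force: 0.0
```

Request:
step_arm --targets '[[[0,0,0],[0,0,-40],85],[[0,0,0],[0,30,-30],85],[[0,0,0],[0,38,0],85],[[0,0,0],[0,40,0],85],[[0,0,0],[0,40,0],85]]'

```text
time: 14.23
tool_pos: [0.5288, 0.1263, 0.2111]
tcp_rot: [-0.001, 3.135, 0.002]
wrist_force: [1.0, 0.3, -0.5]
width: 0.993
grip_force: 0.0
```

Request:
step_arm --targets '[[[0,0,0],[0,40,0],85],[[0,0,0],[0,40,0],85],[[0,0,0],[0,40,0],85],[[0,0,0],[0,40,0],85],[[0,0,0],[0,0,0],85]]'

```text
time: 14.65
tool_pos: [0.5276, 0.2918, 0.21]
tcp_rot: [-0.011, 3.137, 0.009]
wrist_force: [0.6, -0.3, -0.3]
width: 0.996
grip_force: 0.0
```

Run:
```python
from h import *
mould([.645,-.02,3.13]); tool()
cv2.imwrite("pics/p6.png",np.hstack([read_camera("scene")[120:370,180:500],read_camera("top")[120:370,180:500]])[:,:,::-1])
```

```text
['top', 'scene'] [ 0.6475 -0.0164  3.1453] 0.073
['top'] [ 0.6481 -0.0163  3.1546] 0.03
['scene'] [ 0.6453 -0.0181  3.117 ] 0.105
t 14.85 tip [0.5273 0.2844 0.136 ] yaw -179.9 q6 -1.12 F [ 1.   0.5 -0.4] w 1.0
```

View pics/p6.png

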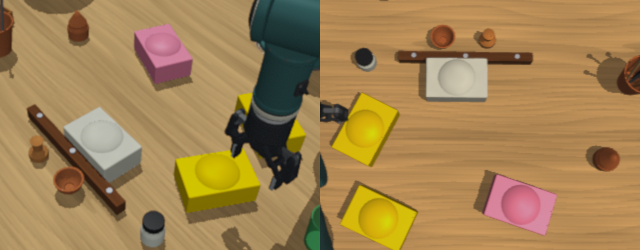

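The long side lies flush along the fence at x≈0.647 with a yaw error under 0.02 rad. It is about 23 mm from the fence's middle, the bystanders look undisturbed and the hand is clear.

```bash
python3 -c "
from workcell import *
print(finish_job())"
```

```text
the job is handed in; nothing more can be done
None
```

The mould's long side is flat against the fence (about 0.02 rad or better, roughly 23 mm from the fence's middle), the other things look undisturbed, the hand is clear, and the job is handed in, though no verdict came back.

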